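# Slide the proving board home and turn the catch over it

## Robot

A 7-joint arm with a two-finger parallel gripper is mounted at the origin on the work surface. World frame = base frame: x ahead of the robot, y to its left, z up, the work surface at z = 0. Lengths are in m, angles in rad, forces in N, time in s.
With the tool pointing down it reaches from about 0.4 to 0.85 m from the base axis. Payload 4.5 kg.
Tool frame: the origin (TCP) lies midway between the tips of the shut fingers; the grasp point (between the pads) lies 19 mm behind it (robot.grip_depth is the distance from the TCP to the grasp point, in m); z points along the fingers, y is the line along which they close (so a half turn about z gives the same grasp; the last joint's range is limited). The gripper opens to 85 mm and grips with 20 to 120 N. Pads are 22 mm wide; open, the fingers measure 114 mm over their backs; the gripper's body (76 mm by 85 mm) begins 54 mm behind the grasp point. The pads swing forward as they close: fully open they stand 13 mm farther back than shut.
Start: joints at [1.365, 0.689, -0.195, 1.565, 0.157, 0.902, -0.215], TCP at [0.148, -0.607, 0.231] pointing down, gripper open.
Joint ranges: [-3.01, 3.01], [-0.46, 2.08], [-1.47, 1.51], [0.13, 2.56], [-1, 4.14], [0.04, 2.09], [-2.66, 2.66]. Speed limits (rad/s): [2.57, 2.57, 3.14, 3.14, 3.14, 3.14, 3.14].

## Interface

Orientations are given as a rotation vector (axis times angle).
In Python, from station import robot, imaging gives the robot as it stands. The module is installed in compiled form; this text tells all that it offers.
- The arm moves only by the tool arm_command, never from a script. Its arguments are lists of equal length, an entry for each row: "twist": the turn, a rotation vector about the tool's x, y, z scaled (see below), a list of three; "xyz": the shift along the tool's x, y, z scaled (see below), a list of three; "jaw": the closure, from -1 (fully open) to 1 (shut). In form: {"twist": [[wx, wy, wz], ...], "xyz": [[x, y, z], ...], "jaw": [jaw, ...]}. A call has 1 to 5 rows; each row is the pose to reach, as a shift and turn from the pose commanded when the call began, along the tool's axes at that moment, turning the shorter way round; what a row does not reach only later rows make up. The controller multiplies each number of a shift by 150 mm and each number of a turn by 180 degrees. A row lasts 1/12 s, in which the tool goes at most 41.7 mm and 7.16 degrees, less where a joint would pass 70% of its speed; a pose out of reach is approached as far as the arm can. A call with a number of a shift or a turn outside -1 to 1 is refused whole. A call with a gripper value outside its range is refused whole. The fingers move at their own pace and stop on an object; "grip_force" is the grip in N (left out, the last holds). Time passes only in rows, so rows that repeat a pose let the fingers close. It gives the time, the measured TCP pose, the force, the opening and the grip force at its end, in the units of the state.
- robot.get_state(): the state, without advancing time (a new reading comes with each control period).
- imaging.camera(name): name is "scene" or "top" or "wrist"; returns a dict with "color" (480x640x3 uint8, blue, green, red), "depth" (480x640 float32, m along the optical axis (not along the pixel's ray), 0 where there is no reading), "intrinsics" (3x3 intrinsics, pixels), "dist_coeffs" ([k1, k2, p1, p2, k3] as OpenCV has them; the pictures are not rectified), "rvec" (rotation vector, rad) and "tvec" (3), from world to camera coordinates, as OpenCV has them; the wrist camera has in their place "hand_eye" (4x4, takes a point from camera to tool coordinates, whose origin is the TCP and whose axes are the flange's). Camera axes: x right, y down, z forward; pixel columns grow to the right and rows downward; lengths in m; the calibration is good to about 2 mm. A picture is of the moment at which its call begins: read the wrist's pose just before it.
- robot.sign_off(): hands the job in; it is judged then, once.
The state is a dict: "clock": time; "qpos": joint angles; "dq": joint speeds; "joint_torque": joint torques, N m; "position": TCP position; "orientation": TCP orientation; "contact_force": force on the tool from outside, world axes, zero at the start; "moment": the same for the moment, N m; "gripper_width": finger opening in m; "grip_force": force on a finger pad.
Only numpy, scipy, OpenCV 4.12 (cv2) and the standard library are available. Lean on these libraries where they do the work, as an engineer would, in place of code of your own. Each camera call takes 0.05 s, during which the arm holds its last target. There are 200 camera calls.

## Task

With a fingertip, push the wooden proving board along its two rails, towards the end where the orange notches are, until you feel its feet drop into the notches and it sits level and home; then swing the red catch fully across the board so that it cannot come out. Only push: do not lift or tip the board, keep the cutter that rides on it standing there, and leave the rolling pin, bowl and jar where they are. Finish with the hand clear of everything.

Things in the scene. Friction and masses are not known exactly. Their poses are not given: they have to be found in the camera images.
- rack: Fixed aluminium rack, 196 mm wide (its x) by 490 mm long (y -270 to +220 mm), yaw varies. Origin on the table under x = y = 0. Two rails run along y, tops 60 mm high, at |x| = 50 to 92 mm, the gap between them open (low ties, 8 mm, at the ends). Side guides at |x| = 92 to 98 mm, 76 mm high, leave the board 2 mm play a side. The board is slid towards the rack's +y; there is no end stop.
- rack_seat (a point): Where the board's origin lies once seated: rack x = 0, y = +60 mm, 52 mm above the table. The rails' four orange-floored notches are 22 mm long, 8 mm deep: at rack y = +165 mm, |x| = 80 mm (outer lane) for the front feet; at y = -45 mm, |x| = 60 mm (inner lane) for the rear feet. All four feet drop at once, and only there.
- board: Loose wooden board, 180 (x) by 260 (y, along the rails) by 18 mm, about 0.6 kg, on four black feet 10 mm high, 16 mm long. Origin mid-board at the feet's soles, 28 mm under its top; axes as the rack's. Origin is 60 mm above the table on the rails, 52 mm when seated. Starts 80 to 150 mm short of the seat; slides at 2 to 10 N; once seated it has 3 mm play each way, then a firm stop.
- push_edge (a point): Middle of the board's rear edge face (-y end; the face spans 9 mm above and below this point and 90 mm to each side): the place to push. Off-centre pushes skew the board.
- catch (a joint): Angle of the red catch about its upright pivot: 0 = parked, pointing to the rack's +y; grows anticlockwise from above to 1.57 = pointing to the rack's -x, across the board, at its stop. Starts 0 to 0.3. Stays where left; takes 1 to 2 N at its post. Its bar is 16 mm wide, 8 mm thick, underside 82.5 mm above the table, 2.5 mm over the seated board; an unseated board blocks it.
- catch_post (a point): On the catch's upright round red post, 14 mm in diameter, 55 mm from the pivot, standing from 90.5 to 124.5 mm above the table; this point is on its axis, 107.5 mm above the table, and moves with the catch.
- catch_pivot (a point): Pivot of the catch, fixed on the rack at x = +118 mm, y = +60 mm, 82.5 mm above the table.
- cutter: Loose steel ring cutter, 68 mm across, 36 mm high, standing on the board; origin at the centre of its underside. It rides along and must stay standing on the board.
- rolling_pin: Loose wooden rolling pin, 380 mm long along its x, 48 mm thick, lying on the bench to the robot's right; origin under its middle. To be left alone.
- bowl: White bowl upside down on the bench, 216 mm across, 118 mm high; origin at the centre of its rim on the table. To be left alone.
- jar: Glass jar with a brass cap, 70 mm across, 110 mm high; origin at the centre of its underside. To be left alone.
There are look-alikes about, which are no part of the job. Of the things shaped like the cutter, the steel one is meant.

How it is judged:
On the way, in this order (a step that is already met when the one before it is completed fails the run):
1. the board has dropped into its notches, level, with the catch still off it (z of board in the frame of rack between 0.0495 and 0.0545 m and y of board in the frame of rack between 0.054 and 0.066 m and angle between board's own z axis and vertical below 0.015 rad and value of joint catch below 0.6 rad), for 0.2 s.
2. the catch is swung across the seated board (z of board in the frame of rack between 0.0495 and 0.0545 m and y of board in the frame of rack between 0.054 and 0.066 m and angle between board's own z axis and vertical below 0.015 rad and value of joint catch above 1.35 rad), for 0.2 s.
At the end, for the whole second after the job is handed in: The board sits in all four notches (origin 49.5 to 54.5 mm above the table, within 6 mm of the seat along the rails, level within 0.015 rad), at rest; the catch is across it (over 1.35 rad); the cutter stands on the board (all of step 2 and linear speed of board below 0.02 m/s and z of cutter in the frame of board above 0.02 m and angle between cutter's own z axis and vertical below 0.2 rad); the robot touches nothing.
It fails at once if the board is lifted or tipped off its rails (z of board in the frame of rack above 0.07 m or angle between board's own z axis and vertical above 0.12 rad).
It fails at once if the cutter is knocked over, lifted or falls off the board (z of cutter in the frame of board above 0.045 m or z of cutter in the frame of board below 0.015 m or angle between cutter's own z axis and vertical above 0.5 rad).
It fails at once if the rolling pin, bowl or jar is moved by more than 20 mm (distance of any of rolling_pin, bowl, jar from where it was at the start of the episode above 0.02 m).
It also fails if it takes over 51 s, if anything falls off the work surface, if the arm or the gripper's body presses on something with over 40 N, if the wrist force passes 120 N, or if a joint passes its speed limit or range.

## Working session

There is one attempt and no reset: what is moved stays moved. The work goes in short steps, Python scripts to look and compute and a tool call to move; the robot and the scene stay as the last step left them, time stands still between calls to the robot, and variables do not carry over. Pictures are saved under pics/ and viewed, at most 10 in all, crops included, and the job is handed in when it is done.

Besides the shell and the picture viewer there is one more tool, called after "Request:" as a command line: name --argument value ..., lists and objects as JSON in quotes. arm_command: Moves the arm, as the interface text tells. Its arguments: {"type":"object","properties":{"twist":{"type":"array"},"xyz":{"type":"array"},"jaw":{"type":"array"},"grip_force":{"type":"number"}},"required":["twist","xyz","jaw"]}

```bash
mkdir -p pics
cat > h.py <<'E'
from station import robot, imaging
import numpy as np, cv2, pickle
def snap(n,f):
    s=robot.get_state(); c=imaging.camera(n); c['state']=s
    cv2.imwrite(f'pics/{f}.png',c['color']); pickle.dump(c,open(f'pics/{f}.pkl','wb')); return c
def load(f): return pickle.load(open(f'pics/{f}.pkl','rb'))
def ext(c):
    "camera->world R,t"
    if 'rvec' in c and c['rvec'] is not None:
        R=cv2.Rodrigues(np.array(c['rvec'],float))[0]; t=np.array(c['tvec'],float).ravel(); return R.T,-R.T@t
    s=c['state'];R=cv2.Rodrigues(np.array(s['orientation'],float))[0];H=np.array(c['hand_eye'])
    return R@H[:3,:3],R@H[:3,3]+np.array(s['position'])
def rays(c,uv):
    p=cv2.undistortPoints(np.array(uv,float).reshape(-1,1,2),c['intrinsics'],np.array(c['dist_coeffs'],float))[:,0]
    return np.c_[p,np.ones(len(p))]
def atz(c,uv,z):
    R,t=ext(c); d=rays(c,uv)@R.T; return t+d*((z-t[2])/d[:,2])[:,None]
def bydepth(c,uv):
    R,t=ext(c); D=np.array([c['depth'][int(v),int(u)] for u,v in uv]); return (rays(c,uv)*D[:,None])@R.T+t
E
python3 - <<'E'
from h import *
for n in('scene','top'): snap(n,n)
s=robot.get_state(); print({k:np.round(v,3) for k,v in s.items()})
print(cv2.Rodrigues(np.array(s['orientation']))[0].round(3))
E
```

```text
{'clock': np.float64(0.1), 'qpos': array([ 1.365,  0.69 , -0.195,  1.566,  0.157,  0.903, -0.215]), 'dq': array([-0.001, -0.   , -0.002, -0.004,  0.002, -0.   , -0.001]), 'joint_torque': array([-3.0000e-03, -5.4060e+01, -1.2710e+00, -1.5899e+01,  9.0000e-03,
        4.0000e-03,  0.0000e+00]), 'position': array([ 0.148, -0.607,  0.231]), 'orientation': array([-3.117, -0.376,  0.   ]), 'contact_force': array([0.015, 0.396, 0.19 ]), 'moment': array([-0.045, -0.019, -0.013]), 'grip_force': np.float64(0.0), 'gripper_width': np.float64(0.086)}
[[ 0.971  0.238 -0.001]
 [ 0.238 -0.971  0.002]
 [-0.    -0.002 -1.   ]]
```

View pics/top.png

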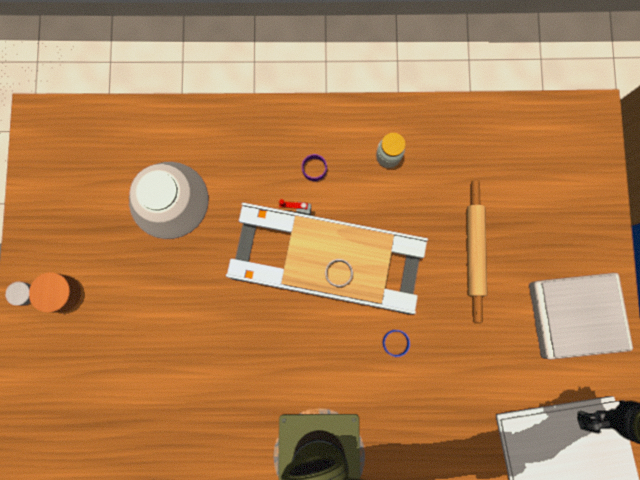

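View pics/scene.png

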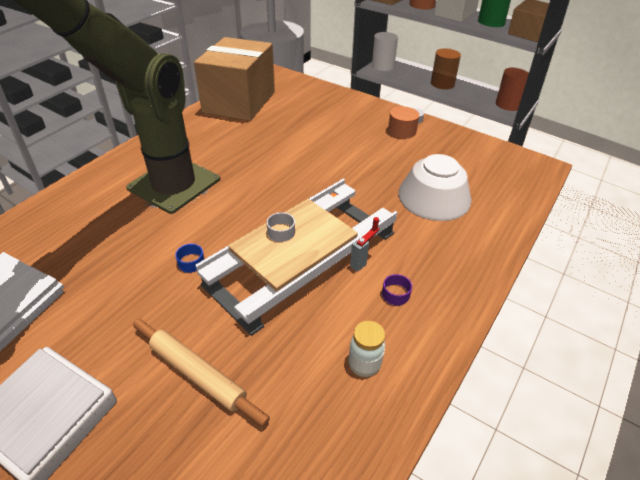

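The top view shows the rack running left to right, with orange notches at (262,214) and (249,274). The board is at about (340,260) and the red catch at (295,205). Three things are shaped like the cutter: the steel ring on the board at (340,273), a blue one at (396,343) and a purple one at (314,168). The steel one is meant. I'll confirm it in an enlarged crop.

Run:
```python
from h import *
c=load('top'); im=c['color'][190:320,220:435]
cv2.imwrite('pics/crop1.png',cv2.resize(im,None,fx=3.7,fy=3.7,interpolation=cv2.INTER_CUBIC))
print(ext(c), c['intrinsics'])
```

```text
(array([[-0.00886107, -0.98978739,  0.1422758 ],
       [-0.9999566 ,  0.00836157, -0.0041083 ],
       [ 0.0028767 , -0.14230603, -0.98981853]]), array([ 0.34596502, -0.00505728,  1.47214571])) [[547.12816397   0.         320.97289769]
 [  0.         547.12816397 239.71212325]
 [  0.           0.           1.        ]]
```

View pics/crop1.png

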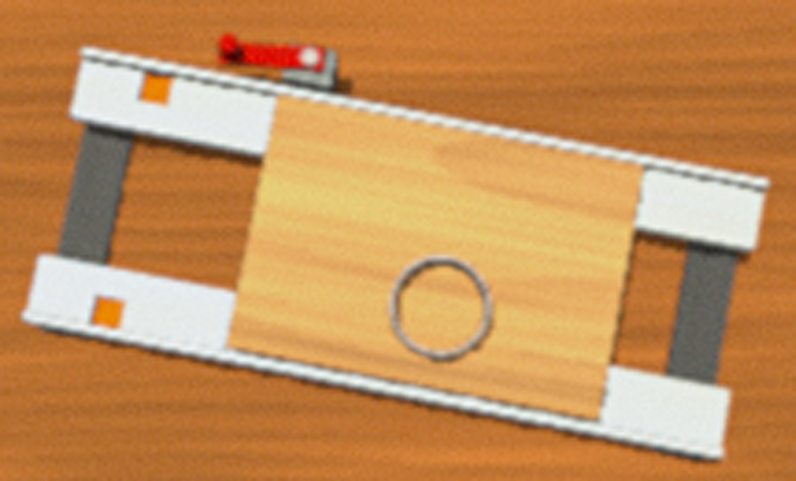

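The crop shows the steel ring on the board at crop (440,308), the notches at (156,89) and (108,312), and the catch pivot at (312,57) with its post at (229,47).

```bash
cat > m.py <<'E'
from h import *
c=load('top'); f=lambda p:[(220+(x+.5)/3.7-.5,190+(y+.5)/3.7-.5) for x,y in p]
W=np.vstack([atz(c,f([(156,89),(108,312)]),.052),atz(c,f([(84,48),(769,181),(720,458),(24,320)]),.076)])[:,:2]
L=np.array([(.08,.165),(-.08,.165),(.098,.22),(.098,-.27),(-.098,-.27),(-.098,.22)])
from scipy.optimize import least_squares
def T(p,l): a=p[2];return l@np.array([[np.cos(a),np.sin(a)],[-np.sin(a),np.cos(a)]])+p[:2]
r=least_squares(lambda p:(T(p,L)-W).ravel(),[.5,0,-.2]); p=r.x
print('rack',p,'res mm',(r.fun.reshape(-1,2)*1e3).round(1).tolist())
def inv(w): a=p[2];return (w-p[:2])@np.array([[np.cos(a),-np.sin(a)],[np.sin(a),np.cos(a)]])
E
python3 - <<'E'
from m import *
print('board corners rack',inv(atz(c,f([(276,96),(642,165),(601,420),(229,348)]),.088)[:,:2]).round(4).tolist())
print('cutter',inv(atz(c,f([(440,308)]),.124)[:,:2]))
cp=inv(atz(c,f([(312,57)]),.0925)[:,:2]);po=inv(atz(c,f([(229,45)]),.1245)[:,:2]);print('pivot',cp,'post',po)
print('rear edge world',T(p,np.array([[0,-.2]])),'seat',T(p,np.array([[0,-.07]])),'post world',T(p,po),T(p,np.array([[.118,.06],[.063,.06]])))
for n,u in(('jar',(392,144)),('bowl',(157,190)),('pin1',(476,183)),('pin2',(478,320))): print(n,bydepth(c,[u]).round(3))
E
```

```text
rack [ 0.50674785 -0.00151323 -0.20471553] res mm [[-2.2, -0.8], [0.1, -0.8], [1.6, 1.2], [0.5, -0.5], [-0.6, -1.2], [0.6, 2.0]]
board corners rack [[0.0873, 0.0783], [0.0892, -0.1797], [-0.0888, -0.1832], [-0.0902, 0.0745]]
cutter [[-0.0384782  -0.06088484]]
pivot [[0.11841205 0.05896372]] post [[0.10916042 0.11366603]]
rear edge world [[ 0.46609012 -0.19733701]] seat [[ 0.49251764 -0.07005155]] post world [[0.63673589 0.08758824]] [[0.63448119 0.03324584]
 [0.58062965 0.04442671]]
jar [[ 0.791 -0.197  0.106]]
bowl [[0.67  0.401 0.12 ]]
pin1 [[ 0.703 -0.429  0.035]]
pin2 [[ 0.339 -0.415  0.039]]
```

Request:
arm_command --twist '[[0,0,0.04],[0,0,0.08],[0,0,0.12],[0,0,0.142],[0,0,0.142]]' --xyz '[[0.2,-0.15,0],[0.4,-0.3,0],[0.6,-0.45,0],[0.8,-0.6,0],[1.0,-0.755,0]]' --jaw '[1,1,1,1,1]'

```text
clock: 0.52
position: [0.268, -0.4599, 0.231]
orientation: [-3.124, 0.329, 0.001]
contact_force: [1.3, 0.7, 0.3]
gripper_width: 0.0252
grip_force: 0.0
```

```bash
cat > g.py <<'E'
from m import *
import sys
def go(l,z):
    s=robot.get_state();R=cv2.Rodrigues(np.array(s['orientation']))[0];P=np.array(s['position'])
    w=np.r_[T(p,np.array([l]))[0],z]
    print('t',s['clock'],'pos',P.round(4),'rack',inv(P[None,:2]).round(4),'F',np.round(s['contact_force'],1),'w',s['gripper_width'])
    print('yaw err deg',np.degrees(np.arctan2(R[1,0],R[0,0])-p[2]),'tilt',R[:,2].round(3)); print('shift/150',(R.T@(w-P)/.15).round(3))
if __name__=='__main__':
    a=list(map(float,sys.argv[1:])); go(a[:2],a[2])
E
python3 g.py 0 -.225 .2
```

```text
rack [ 0.50674785 -0.00151323 -0.20471553] res mm [[-2.2, -0.8], [0.1, -0.8], [1.6, 1.2], [0.5, -0.5], [-0.6, -1.2], [0.6, 2.0]]
t 0.5167 pos [ 0.268  -0.4599  0.231 ] rack [[-0.1406 -0.4973]] F [1.3 0.7 0.3] w 0.025244799844008233
yaw err deg -0.29265842577594986 tilt [-0.  0. -1.]
shift/150 [ 0.928 -1.82   0.207]
```

Request:
arm_command --twist '[[0,0,0],[0,0,0],[0,0,0],[0,0,0],[0,0,0]]' --xyz '[[0.19,-0.2,0],[0.38,-0.4,0],[0.57,-0.6,0],[0.75,-0.8,0],[0.928,-0.98,0]]' --jaw '[1,1,1,1,1]'

```text
clock: 0.93
position: [0.4352, -0.3438, 0.2311]
orientation: [-3.124, 0.322, 0.001]
contact_force: [-0.3, -0.9, 0.6]
gripper_width: 0.0001
grip_force: 0.0
```

Request:
arm_command --twist '[[0,0,0],[0,0,0],[0,0,0],[0,0,0],[0,0,0]]' --xyz '[[0,-0.22,0.05],[0,-0.44,0.1],[0,-0.64,0.15],[0,-0.8,0.2],[0,-0.8,0.2]]' --jaw '[1,1,1,1,1]'

```text
clock: 1.35
position: [0.4588, -0.2215, 0.1998]
orientation: [-3.121, 0.308, 0.005]
contact_force: [-0.1, -0.0, -0.6]
gripper_width: -0.0004
grip_force: 0.0
```

```bash
python3 g.py 0 -.225 .068; python3 -c "
from h import *
snap('wrist','w1')"
```

```text
rack [ 0.50674785 -0.00151323 -0.20471553] res mm [[-2.2, -0.8], [0.1, -0.8], [1.6, 1.2], [0.5, -0.5], [-0.6, -1.2], [0.6, 2.0]]
t 1.35 pos [ 0.4588 -0.2215  0.1998] rack [[-0.0022 -0.2251]] F [-0.1 -0.  -0.6] w -0.00043672284747649
yaw err deg 0.4428196006977195 tilt [-0.003  0.005 -1.   ]
shift/150 [0.018 0.003 0.878]
```

View pics/w1.png

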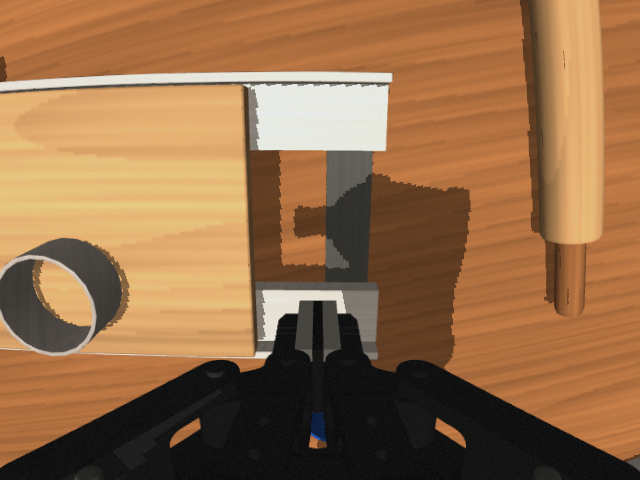

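The wrist view shows the board's rear edge at column ~250 (rows 85 to 355), the cutter at (60,295), and the fingertip over the gap at (318,310).

Run:
```python
from m import *
w=load('w1')
print(inv(atz(w,[(247,85),(255,355),(250,220)],.088)[:,:2]).round(4), inv(atz(w,[(392,73)],.076)[:,:2]).round(4))
```

```text
rack [ 0.50674785 -0.00151323 -0.20471553] res mm [[-2.2, -0.8], [0.1, -0.8], [1.6, 1.2], [0.5, -0.5], [-0.6, -1.2], [0.6, 2.0]]
[[ 0.0892 -0.1838]
 [-0.0878 -0.1824]
 [ 0.0089 -0.183 ]] [[ 0.0978 -0.2691]]
```

Request:
arm_command --twist '[[0,0,0],[0,0,0],[0,0,0],[0,0,0],[0,0,0]]' --xyz '[[0.018,0.02,0.25],[0.018,0.02,0.5],[0.018,0.02,0.7],[0.018,0.02,0.87],[0.018,0.02,0.87]]' --jaw '[1,1,1,1,1]'

```text
clock: 1.82
position: [0.4573, -0.2322, 0.0668]
orientation: [-3.123, 0.325, 0.012]
contact_force: [0.1, 1.1, 0.2]
gripper_width: 0.0001
grip_force: 0.0
```

```bash
python3 g.py 0 -.200 .068
```

```text
rack [ 0.50674785 -0.00151323 -0.20471553] res mm [[-2.2, -0.8], [0.1, -0.8], [1.6, 1.2], [0.5, -0.5], [-0.6, -1.2], [0.6, 2.0]]
t 1.8167 pos [ 0.4573 -0.2322  0.0668] rack [[-0.0015 -0.2359]] F [0.1 1.1 0.2] w 9.304150906638402e-05
yaw err deg -0.16051765091553444 tilt [-0.007  0.002 -1.   ]
shift/150 [ 0.01  -0.24  -0.008]
```

Request:
arm_command --twist '[[0,0,0],[0,0,0],[0,0,0],[0,0,0],[0,0,0]]' --xyz '[[0.01,-0.08,0],[0.01,-0.16,0],[0.01,-0.22,0],[0.01,-0.26,0],[0.01,-0.3,0]]' --jaw '[1,1,1,1,1]'

```text
clock: 2.23
position: [0.4714, -0.1899, 0.0719]
orientation: [3.122, -0.325, 0.003]
contact_force: [-1.0, -6.1, 1.4]
gripper_width: -0.0002
grip_force: 2.9
```

Request:
arm_command --twist '[[0,0,0],[0,0,0],[0,0,0],[0,0,0],[0,0,0]]' --xyz '[[0,-0.04,0],[0,-0.08,0],[0,-0.12,0],[0,-0.16,0],[0,-0.2,0]]' --jaw '[1,1,1,1,1]'

```text
clock: 2.65
position: [0.4772, -0.1624, 0.0719]
orientation: [3.12, -0.329, 0.003]
contact_force: [-0.5, -5.7, 3.5]
gripper_width: -0.0002
grip_force: 3.3
```

```bash
python3 g.py 0 -.100 .066
cat > bd.py <<'E'
from m import *
import sys
c=snap('top',sys.argv[1]); im=c['color'][190:320,220:435]
cv2.imwrite(f'pics/{sys.argv[1]}c.png',cv2.resize(im,None,fx=3.7,fy=3.7,interpolation=cv2.INTER_CUBIC))
E
python3 bd.py t2
```

```text
rack [ 0.50674785 -0.00151323 -0.20471553] res mm [[-2.2, -0.8], [0.1, -0.8], [1.6, 1.2], [0.5, -0.5], [-0.6, -1.2], [0.6, 2.0]]
t 2.65 pos [ 0.4772 -0.1624  0.0719] rack [[ 0.0037 -0.1636]] F [-0.5 -5.7  3.5] w -0.00019988089229342488
yaw err deg -0.3098045596892372 tilt [ 0.002 -0.004 -1.   ]
shift/150 [-0.027 -0.424  0.038]
rack [ 0.50674785 -0.00151323 -0.20471553] res mm [[-2.2, -0.8], [0.1, -0.8], [1.6, 1.2], [0.5, -0.5], [-0.6, -1.2], [0.6, 2.0]]
```

View pics/t2c.png

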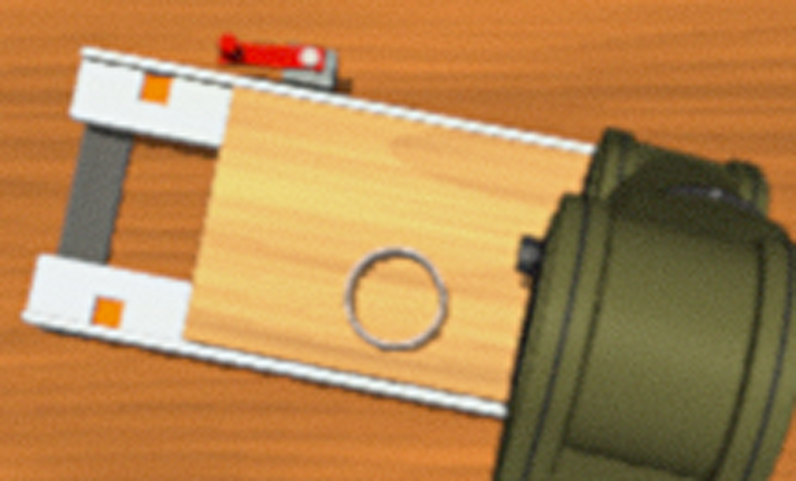

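The board moved about 31 mm and stayed square, and the cutter is standing at crop (397,298).

Request:
arm_command --twist '[[0,0,0],[0,0,0],[0,0,0],[0,0,0],[0,0,0]]' --xyz '[[-0.004,-0.04,0.01],[-0.008,-0.08,0.02],[-0.012,-0.12,0.02],[-0.016,-0.16,0.03],[-0.02,-0.2,0.03]]' --jaw '[1,1,1,1,1]'

```text
clock: 3.12
position: [0.4806, -0.1331, 0.0674]
orientation: [3.119, -0.33, 0.004]
contact_force: [-1.2, -8.4, 4.4]
gripper_width: 0.0
grip_force: 3.9
```

Request:
arm_command --twist '[[0,0,0],[0,0,0],[0,0,0],[0,0,0],[0,0,0]]' --xyz '[[0,-0.04,0],[0,-0.08,0],[0,-0.12,0],[0,-0.16,0],[0,-0.2,0]]' --jaw '[1,1,1,1,1]'

```text
clock: 3.53
position: [0.4868, -0.1034, 0.0674]
orientation: [3.12, -0.33, 0.004]
contact_force: [-0.6, -7.6, 5.1]
gripper_width: 0.0
grip_force: 4.0
```

```bash
python3 g.py 0 -.082 .066
```

```text
rack [ 0.50674785 -0.00151323 -0.20471553] res mm [[-2.2, -0.8], [0.1, -0.8], [1.6, 1.2], [0.5, -0.5], [-0.6, -1.2], [0.6, 2.0]]
t 3.5333 pos [ 0.4868 -0.1034  0.0674] rack [[ 0.0012 -0.1038]] F [-0.6 -7.6  5.1] w 3.4793556479455686e-05
yaw err deg -0.34310726227390753 tilt [ 0.002 -0.005 -1.   ]
shift/150 [-0.009 -0.146  0.009]
```

Request:
arm_command --twist '[[0,0,0],[0,0,0],[0,0,0],[0,0,0],[0,0,0]]' --xyz '[[0,-0.02,0],[0,-0.04,0],[0,-0.06,0],[0,-0.08,0],[0,-0.1,0]]' --jaw '[1,1,1,1,1]'

```text
clock: 3.95
position: [0.4898, -0.0888, 0.0673]
orientation: [3.12, -0.33, 0.003]
contact_force: [-0.8, -7.2, 4.6]
gripper_width: -0.0003
grip_force: 3.9
```

Request:
arm_command --twist '[[0,0,0],[0,0,0],[0,0,0],[0,0,0],[0,0,0]]' --xyz '[[0,-0.012,0],[0,-0.024,0],[0,-0.036,0],[0,-0.048,0],[0,-0.05,0]]' --jaw '[1,1,1,1,1]'

```text
clock: 4.37
position: [0.4911, -0.0798, 0.0669]
orientation: [3.122, -0.327, 0.001]
contact_force: [-0.6, -7.3, 4.1]
gripper_width: 0.0001
grip_force: 3.4
```

```bash
python3 g.py 0 -.082 .066
```

```text
rack [ 0.50674785 -0.00151323 -0.20471553] res mm [[-2.2, -0.8], [0.1, -0.8], [1.6, 1.2], [0.5, -0.5], [-0.6, -1.2], [0.6, 2.0]]
t 4.3667 pos [ 0.4911 -0.0798  0.0669] rack [[ 0.0006 -0.0798]] F [-0.6 -7.3  4.1] w 8.442636361200975e-05
yaw err deg -0.2156675583225663 tilt [ 0.001 -0.003 -1.   ]
shift/150 [-0.004  0.015  0.006]
```

Request:
arm_command --twist '[[0,0,0],[0,0,0],[0,0,0],[0,0,0]]' --xyz '[[0,-0.01,0],[0,-0.02,0],[0,-0.026,0],[0,-0.026,0]]' --jaw '[1,1,1,1]'

```text
clock: 4.7
position: [0.4911, -0.0791, 0.0669]
orientation: [3.118, -0.332, 0.001]
contact_force: [-1.4, -13.2, 3.6]
gripper_width: 0.0004
grip_force: 6.2
```

```bash
python3 - <<'E'
from m import *
for n in ('top','scene'): snap(n,n+'3')
c=load('top3'); a=load('t2')
# board top height from depth, patch mid-board
for k,cc in(('before',a),('now',c)):
    print(k,[bydepth(cc,[(u,v) for v in range(q[1]-3,q[1]+4) for u in range(q[0]-3,q[0]+4)])[:,2].mean().round(4) for q in((300,235),(285,245),(275,262))])
im=c['color'][190:320,220:435]; cv2.imwrite('pics/t3c.png',cv2.resize(im,None,fx=3.7,fy=3.7,interpolation=cv2.INTER_CUBIC))
E
python3 g.py 0 -.082 .066
```

```text
rack [ 0.50674785 -0.00151323 -0.20471553] res mm [[-2.2, -0.8], [0.1, -0.8], [1.6, 1.2], [0.5, -0.5], [-0.6, -1.2], [0.6, 2.0]]
before [np.float64(0.1168), np.float64(0.0883), np.float64(0.0849)]
now [np.float64(0.0807), np.float64(0.0809), np.float64(0.0812)]
rack [ 0.50674785 -0.00151323 -0.20471553] res mm [[-2.2, -0.8], [0.1, -0.8], [1.6, 1.2], [0.5, -0.5], [-0.6, -1.2], [0.6, 2.0]]
t 4.8 pos [ 0.4911 -0.0791  0.0669] rack [[ 0.0005 -0.0791]] F [ -2.8 -12.8   4.6] w -0.0002830285751293398
yaw err deg -0.41137961118245264 tilt [-0.    -0.006 -1.   ]
shift/150 [-0.003  0.019  0.006]
```

View pics/t3c.png

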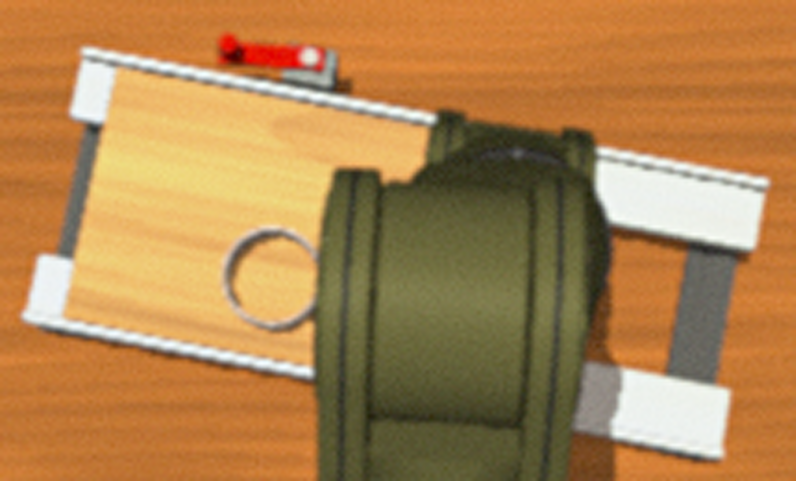

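The drop is confirmed: the board top is at 81 mm, down from 88 mm, with a firm 13 N stop. The cutter is standing at crop (270,278) and the catch is still parked. I'll back off, rise and go to the catch.

Request:
arm_command --twist '[[0,0,0],[0,0,0],[0,0,0],[0,0,0],[0,0,0]]' --xyz '[[0,0.1,0],[0,0.2,0],[0,0.2,-0.25],[0,0.2,-0.5],[0,0.2,-0.75]]' --jaw '[1,1,1,1,1]'

```text
clock: 5.22
position: [0.4848, -0.1027, 0.1796]
orientation: [-3.124, 0.323, 0.004]
contact_force: [0.7, -0.4, -0.2]
gripper_width: -0.0001
grip_force: 0.0
```

```bash
python3 g.py .147 .118 .19
```

```text
rack [ 0.50674785 -0.00151323 -0.20471553] res mm [[-2.2, -0.8], [0.1, -0.8], [1.6, 1.2], [0.5, -0.5], [-0.6, -1.2], [0.6, 2.0]]
t 5.2167 pos [ 0.4848 -0.1027  0.1796] rack [[-0.0009 -0.1035]] F [ 0.7 -0.4 -0.2] w -0.00012985857678065595
yaw err deg -0.08436108278061617 tilt [-0.003  0.001 -1.   ]
shift/150 [ 0.984 -1.478 -0.072]
```

Request:
arm_command --twist '[[0,0,0],[0,0,0],[0,0,0],[0,0,0],[0,0,0]]' --xyz '[[0.2,-0.15,-0.07],[0.4,-0.3,-0.07],[0.6,-0.45,-0.07],[0.8,-0.6,-0.07],[0.98,-0.75,-0.07]]' --jaw '[1,1,1,1,1]'

```text
clock: 5.63
position: [0.6542, -0.0213, 0.1898]
orientation: [-3.124, 0.322, -0.001]
contact_force: [0.9, -0.1, -1.1]
gripper_width: -0.0001
grip_force: 0.0
```

Request:
arm_command --twist '[[0,0,0],[0,0,0],[0,0,0],[0,0,0],[0,0,0]]' --xyz '[[0,-0.2,0],[0,-0.4,0],[0,-0.6,0],[0,-0.73,0],[0,-0.73,0]]' --jaw '[1,1,1,1,1]'

```text
clock: 6.05
position: [0.6747, 0.0932, 0.1887]
orientation: [-3.12, 0.308, 0.002]
contact_force: [0.4, 0.6, -0.3]
gripper_width: 0.0
grip_force: 0.0
```

```bash
python3 g.py .147 .118 .100
```

```text
rack [ 0.50674785 -0.00151323 -0.20471553] res mm [[-2.2, -0.8], [0.1, -0.8], [1.6, 1.2], [0.5, -0.5], [-0.6, -1.2], [0.6, 2.0]]
t 6.05 pos [0.6747 0.0932 0.1887] rack [[0.1452 0.1269]] F [ 0.4  0.6 -0.3] w 4.860996057119001e-05
yaw err deg 0.4441908236091013 tilt [-0.001  0.007 -1.   ]
shift/150 [0.013 0.063 0.591]
```

Request:
arm_command --twist '[[0,0,0],[0,0,0],[0,0,0],[0,0,0],[0,0,0]]' --xyz '[[0.01,0,0.2],[0.01,0,0.4],[0.01,0,0.58],[0.01,0,0.58],[0.01,0,0.58]]' --jaw '[1,1,1,1,1]'

```text
clock: 6.47
position: [0.675, 0.0832, 0.1012]
orientation: [3.124, -0.324, -0.006]
contact_force: [-0.5, -0.1, 0.1]
gripper_width: 0.0004
grip_force: 0.0
```

```bash
python3 g.py .147 .118 .100
python3 - <<'E'
from m import *
s=robot.get_state();P=inv(np.array(s['position'])[None,:2])[0]
for th,d in((.2,.020),(.5,.021),(.8,.022),(1.1,.021),(1.4,.019),(1.57,.017)):
    q=np.array([.118,.06])+.055*np.array([-np.sin(th),np.cos(th)])+d*np.array([np.cos(th),np.sin(th)]); e=(q-P)/.15
    print(th,q.round(4),'shift',e[0].round(3),(-e[1]).round(3))
E
```

```text
rack [ 0.50674785 -0.00151323 -0.20471553] res mm [[-2.2, -0.8], [0.1, -0.8], [1.6, 1.2], [0.5, -0.5], [-0.6, -1.2], [0.6, 2.0]]
t 6.4667 pos [0.675  0.0832 0.1012] rack [[0.1476 0.1171]] F [-0.5 -0.1  0.1] w 0.0003768579439173326
yaw err deg -0.10608533229134241 tilt [-0.004 -0.    -1.   ]
shift/150 [-0.004 -0.006  0.008]
rack [ 0.50674785 -0.00151323 -0.20471553] res mm [[-2.2, -0.8], [0.1, -0.8], [1.6, 1.2], [0.5, -0.5], [-0.6, -1.2], [0.6, 2.0]]
0.2 [0.1267 0.1179] shift -0.139 -0.005
0.5 [0.1101 0.1183] shift -0.25 -0.008
0.8 [0.0939 0.1141] shift -0.358 0.02
1.1 [0.0785 0.1037] shift -0.46 0.09
1.4 [0.067  0.0881] shift -0.537 0.194
1.57 [0.063 0.077] shift -0.564 0.267
```

Request:
arm_command --twist '[[0,0,0],[0,0,0],[0,0,0],[0,0,0],[0,0,0]]' --xyz '[[-0.08,0,0],[-0.14,-0.005,0],[-0.195,-0.007,0],[-0.25,-0.008,0],[-0.305,0.004,0]]' --jaw '[1,1,1,1,1]'

```text
clock: 6.88
position: [0.6342, 0.0924, 0.1055]
orientation: [-3.124, 0.324, -0.011]
contact_force: [2.0, -0.3, -1.1]
gripper_width: 0.0002
grip_force: 0.7
```

Request:
arm_command --twist '[[0,0,0],[0,0,0],[0,0,0],[0,0,0],[0,0,0]]' --xyz '[[-0.053,0.016,0],[-0.105,0.05,0],[-0.155,0.086,0],[-0.195,0.135,0],[-0.232,0.19,0]]' --jaw '[1,1,1,1,1]'

```text
clock: 7.3
position: [0.595, 0.0716, 0.1054]
orientation: [-3.123, 0.323, -0.013]
contact_force: [1.3, 0.7, 0.8]
gripper_width: 0.0001
grip_force: 0.7
```

```bash
python3 g.py .063 .077 .100
```

```text
rack [ 0.50674785 -0.00151323 -0.20471553] res mm [[-2.2, -0.8], [0.1, -0.8], [1.6, 1.2], [0.5, -0.5], [-0.6, -1.2], [0.6, 2.0]]
t 7.3 pos [0.595  0.0716 0.1054] rack [[0.0716 0.0895]] F [1.3 0.7 0.8] w 0.00011599451168278307
yaw err deg -0.09641415428039045 tilt [ 0.008  0.001 -1.   ]
shift/150 [-0.057  0.084  0.035]
```

Request:
arm_command --twist '[[0,0,0],[0,0,0],[0,0,0],[0,0,0],[0,0,0]]' --xyz '[[-0.02,0.02,0],[-0.04,0.04,0],[-0.05,0.06,0],[-0.055,0.08,0],[-0.055,0.085,0]]' --jaw '[1,1,1,1,1]'

```text
clock: 7.72
position: [0.5832, 0.0657, 0.1032]
orientation: [-3.119, 0.317, -0.007]
contact_force: [3.8, 8.3, 1.9]
gripper_width: -0.0001
grip_force: 4.6
```

```bash
python3 g.py .063 .075 .100
```

```text
rack [ 0.50674785 -0.00151323 -0.20471553] res mm [[-2.2, -0.8], [0.1, -0.8], [1.6, 1.2], [0.5, -0.5], [-0.6, -1.2], [0.6, 2.0]]
t 7.7167 pos [0.5832 0.0657 0.1032] rack [[0.0612 0.0814]] F [3.8 8.3 1.9] w -0.00014727728392029585
yaw err deg 0.10543909050581536 tilt [ 0.005  0.006 -1.   ]
shift/150 [0.012 0.043 0.021]
```

The force of about 9 N at rack y = 81 mm means the catch is at its stop. I'll back off, rise and check.

Request:
arm_command --twist '[[0,0,0],[0,0,0],[0,0,0],[0,0,0],[0,0,0]]' --xyz '[[0,-0.1,0],[0,-0.25,0],[0,-0.25,-0.25],[0,-0.25,-0.5],[0,-0.25,-0.75]]' --jaw '[1,1,1,1,1]'

```text
clock: 8.13
position: [0.5874, 0.098, 0.2152]
orientation: [3.124, -0.321, -0.006]
contact_force: [0.9, -0.7, -0.1]
gripper_width: -0.0002
grip_force: 0.0
```

Request:
arm_command --twist '[[0,0,0],[0,0,0],[0,0,0],[0,0,0],[0,0,0]]' --xyz '[[0,-0.2,-0.1],[0,-0.4,-0.2],[0,-0.6,-0.3],[0,-0.8,-0.4],[0,-0.8,-0.4]]' --jaw '[1,1,1,1,1]'

```text
clock: 8.55
position: [0.6139, 0.2249, 0.2775]
orientation: [-3.118, 0.307, -0.006]
contact_force: [0.2, 1.1, -0.1]
gripper_width: -0.0
grip_force: 0.0
```

```bash
python3 g.py .063 .075 .100; python3 bd.py t4
python3 - <<'E'
from m import *
c=load('t4')
print([bydepth(c,[(u,v) for v in range(q[1]-2,q[1]+3) for u in range(q[0]-2,q[0]+3)])[:,2].mean().round(4) for q in((270,235),(285,230),(320,260),(275,262))])
E
```

```text
rack [ 0.50674785 -0.00151323 -0.20471553] res mm [[-2.2, -0.8], [0.1, -0.8], [1.6, 1.2], [0.5, -0.5], [-0.6, -1.2], [0.6, 2.0]]
t 8.55 pos [0.6139 0.2249 0.2775] rack [[0.0589 0.2435]] F [ 0.2  1.1 -0.1] w -2.536573435434243e-05
yaw err deg 0.47901758852771864 tilt [ 0.004  0.009 -1.   ]
shift/150 [0.015 1.135 1.173]
rack [ 0.50674785 -0.00151323 -0.20471553] res mm [[-2.2, -0.8], [0.1, -0.8], [1.6, 1.2], [0.5, -0.5], [-0.6, -1.2], [0.6, 2.0]]
rack [ 0.50674785 -0.00151323 -0.20471553] res mm [[-2.2, -0.8], [0.1, -0.8], [1.6, 1.2], [0.5, -0.5], [-0.6, -1.2], [0.6, 2.0]]
[np.float64(0.0802), np.float64(0.0814), np.float64(0.1362), np.float64(0.1366)]
```

View pics/t4c.png

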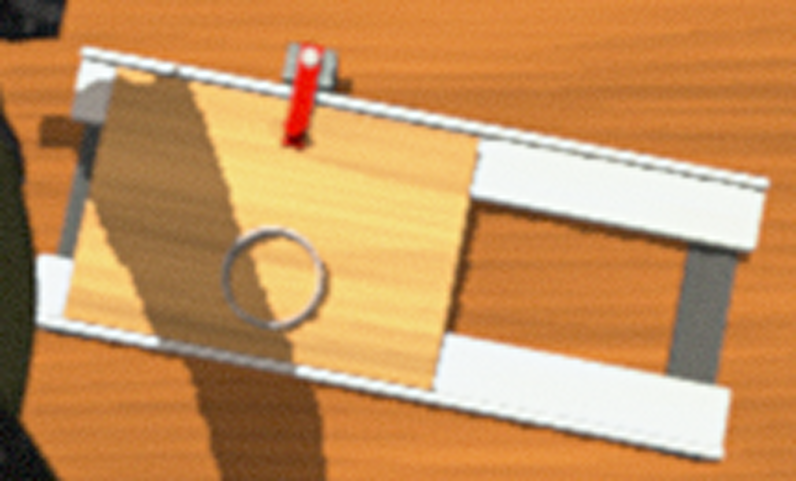

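The catch lies square across the board, from pivot (312,57) to tip (294,140). The board is seated, the cutter stands at (273,278), and the hand is clear.

Request:
arm_command --twist '[[0,0,0],[0,0,0],[0,0,0]]' --xyz '[[0,0,0],[0,0,0],[0,0,0]]' --jaw '[1,1,1]'

```text
clock: 8.85
position: [0.6128, 0.213, 0.274]
orientation: [3.122, -0.327, -0.003]
contact_force: [0.6, -0.8, 0.4]
gripper_width: -0.0
grip_force: 0.0
```

```bash
python3 -c "
from station import robot
print(robot.sign_off())"
```

```text
the job is handed in; nothing more can be done
None
```

I handed the job in at about 9 s: the board is seated in its notches, the red catch is fully across it, the cutter is still standing on it, and the hand is clear; the sign-off call returned no verdict.

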